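# Set the index-pin length stop of a rail cutter and load the rail

### The job

Set the rail cutter's length stop for the next cut: pull the spring plunger back, slide the stop along the tube to the third hole counted from the cutter, and let the pin drop fully into that hole. Then slide the mounting rail through the cutter until its end rests against the stop. Go by feel: never force the stop or ram the rail into it, and leave the things lying around where they are.

Things in the scene. Friction and masses are not known exactly. Their poses are not given: they have to be found in the camera images.
- cutter: Hand-lever cutter for mounting rail, grey steel, bolted to the bench: base 200 mm (x) by 110 (y), head 170 high at y 0 to +50, lever rising to the rear (+x) up to 390 high at x 180. Origin on the bench under the middle of its outfeed face; z up, x across the rail (away from the robot), +y the infeed side, -y the outfeed side.
- lane (a point): Start of the rail lane on the cutter's outfeed face: middle of the bed, 55 above the bench; axes as the cutter's. The lane runs along y at the cutter's x = 0: die opening 38 wide, 12 high at y 0 to +50; infeed cradle with side lips to 67 high at y 114 to 136; beyond it the rail overhangs freely.
- tube_clamp: Clamp on the cutter (to y -32, 82 high) that holds the index tube; origin on the tube's middle line at y = 0, on its top face (65 high); axes as the cutter's. The 30 x 30 mm tube runs along -y to a foot at y -287. Six 10 mm holes in its top, 30 apart, from the cutter nominally at y -90, -120, -150, -180, -210, -240; the tube is trimmed in the clamp: all lie up to 8 mm to one side of that and stay there.
- stop: Length stop: grey square sleeve, 42 x 42 mm, 60 long, that slides on the index tube (3 to 5 N of friction), with a steel flag across the rail lane (40 to 74 high). Origin on the pin axis (mid-sleeve) at the tube's top face, 65 high; axes as the cutter's. Sleeve top 71 high; flag face 30 in +y of the pin. It starts beyond the fourth hole, pin riding on the tube or in the fifth hole.
- knob (a point): Middle of the plunger's black round knob, 28 mm in diameter and 25 mm high, on the pin axis; 100 mm above the bench when the pin is fully in a hole. Below it a 20 mm barrel (26 mm nut at its foot) stands on the sleeve. It pulls straight up.
- plunger (a joint): Lift of the spring plunger (m): 0 fully down in a hole, 0.0075 when the pin rides on the tube's top face, 0.012 at the end of its pull; from 0.0095 it passes freely over tube and holes. Flat-ended pin, 8 mm thick. The spring presses it down with about 6 N at 0 and 13 N at 0.012.
- stop_face (a point): Middle of the flag's face that looks towards the cutter (+y), in the rail lane; the rail's end shall rest against it. Axes as the cutter's.
- rail: Steel mounting rail, top-hat section 35 mm wide and 7.5 mm high, 300 mm long along its y, 0.11 kg, lying in the lane through the cutter. Origin at the middle of its underside.
- rail_front (a point): Middle of the rail's outfeed end (its -y end), 4 mm above its underside; it starts 40 to 75 mm out of the cutter's outfeed face.
- rail_back (a point): Middle of the rail's infeed end (its +y end), 4 mm above its underside; it overhangs freely and can be pushed from behind.
- screwdriver: Loose screwdriver with a black handle on the bench in front of the cutter; leave it.
- duct_offcut: Loose 160 mm offcut of grey slotted wiring duct, 40 x 40 mm, on the bench behind the tube; leave it.
- parts_bin: Grey open bin, 110 x 150 x 50 mm, behind the rail's infeed side; leave it.
- terminal_row: Row of grey terminal blocks, 45 x 37 x 40 mm, on the bench in front of the tube; leave it.

How it is judged:
By the outcome, as a careful person would: the job done as asked, in the order asked, and still so for the second after the job is handed in, with the robot touching nothing.
It also fails if it takes over 61 s, if anything falls off the work surface, if the arm or the gripper's body presses on something with over 40 N, if the wrist force passes 120 N, or if a joint passes its speed limit or range.

### The arm

A 6-joint arm with a two-finger parallel gripper is mounted at the origin on the work surface. World frame = base frame: x ahead of the robot, y to its left, z up, the work surface at z = 0. Lengths are in m, angles in rad, forces in N, time in s.
With the tool pointing down it reaches from about 0.25 to 0.8 m from the base axis. Payload 8.5 kg.
Tool frame: the origin (TCP) lies between the finger pads; the fingertips stand 8 mm ahead of it and the grasp point (between the pads) lies 11 mm behind it; z points along the fingers, y is the direction in which the jaws open and shut (so a half turn about z gives the same grasp; the last joint's range is limited). The gripper opens to 85 mm and grips with 20 to 120 N. Pads are 22 mm wide; open, the fingers measure 114 mm over their backs; the gripper's body (76 mm by 85 mm) begins 54 mm behind the grasp point. The pads swing forward as they close: fully open they stand 13 mm farther back than shut.
Start: joints at [1.331, 0.238, -0.013, 1.319, 0, 1.571], TCP at [0.125, 0.51, 0.21] pointing down, gripper open.
Joint ranges: [-2.66, 2.66], [-1.03, 1.9], [-1.14, 1.46], [-1.82, 2.27], [-1.45, 1.34], [-3.14, 3.14]. Speed limits (rad/s): [2.22, 2.22, 2.79, 3.14, 3.14, 3.14].

### API

Orientations are given as a unit quaternion [w, x, y, z].
In Python, from station import * gives the robot as it stands. The module is installed in compiled form; this text tells all that it offers.
- The arm moves only by the tool move_arm, never from a script. Its argument "increments" is a list of rows, each a list of 2 entries, a list of its own where there are three numbers: the shift along the tool's x, y, z in mm, then the turn about the tool's z in degrees. A call has exactly 8 rows; each row is the pose to reach, as a shift and turn from the pose commanded when the call began, along the tool's axes at that moment; what a row does not reach only later rows make up. A row lasts 1/10 s, in which the tool goes at most 50 mm and 8.59 degrees, less where a joint would pass 70% of its speed; a pose out of reach is approached as far as the arm can. A call with a gripper value outside its range is refused whole. "claw" is the closure, from 0 (fully open) to 1 (shut), set as the call begins (left out, the last holds). The fingers move at their own pace and stop on an object; the grip force is fixed at half the most. Time passes only in rows, so rows that repeat a pose let the fingers close, or fill a call up. It gives the time, the measured TCP pose, the force and the opening at its end, in the units of the state.
- observe(): the state, without advancing time (a new reading comes with each control period).
- grab_frame(name): name is "scene" or "top"; returns a dict with "pixels" (384x512x3 uint8, red, green, blue), "fx", "fy", "cx", "cy" (pixels), "k1" (the pictures are not rectified: a ray, as slopes to the right and down, at radius r is drawn at 1 + k1 r^2 times it, then the intrinsics apply), "extrinsics" (4x4, takes a point from camera to world coordinates). Camera axes: x right, y up, looking along -z (the intrinsics and any distortion apply to the point x, -y, -z); pixel columns grow to the right and rows downward; lengths in m; the calibration is good to about 2 mm. A picture is of the moment at which its call begins. There is no depth.
- finish_job(): hands the job in, once; it reports no verdict.
The state is a dict: "t": time; "q": joint angles; "dq": joint speeds; "joint_torque": joint torques, N m; "tcp_pos": TCP position; "tcp_rot": TCP orientation; "ft_force": force on the tool from outside, world axes, zero at the start; "moment": the same for the moment, N m; "width": finger opening in m.
Only numpy, scipy, OpenCV 4.12 (cv2) and the standard library are available. Lean on these libraries where they do the work, as an engineer would, in place of code of your own. Each camera call takes 0.05 s, during which the arm holds its last target. There are 200 camera calls.

## Working session

There is one attempt and no reset: what is moved stays moved. The work goes in short steps, Python scripts to look and compute and a tool call to move; the robot and the scene stay as the last step left them, time stands still between calls to the robot, and variables do not carry over. Pictures are saved under pics/ and viewed, about 8 in all and at most 12, crops included, and the job is handed in when it is done.

Besides the shell and the picture viewer there is one more tool, called after "Call:" in YAML: its name, and indented under it one key for each argument. move_arm: Moves the arm, as the interface text tells. Its arguments: {"type":"object","properties":{"increments":{"type":"array","items":{"type":"array"}},"claw":{"type":"number"}},"required":["increments"]}

```bash
mkdir -p pics
cat > h.py <<'E'
from station import *
import numpy as np, cv2
def ray(f,u,v):
    K=np.array([[f["fx"],0,f["cx"]],[0,f["fy"],f["cy"]],[0,0,1]])
    x,y=(u-f["cx"])/f["fx"],(v-f["cy"])/f["fy"]
    a,b=x,y
    for _ in range(20):
        s=1+f["k1"]*(a*a+b*b); a,b=x/s,y/s
    E=np.array(f["extrinsics"]); d=E[:3,:3]@np.array([a,-b,-1.]); return E[:3,3],d/np.linalg.norm(d)
def onz(f,u,v,z):
    o,d=ray(f,u,v); return o+d*(z-o[2])/d[2]
def proj(f,p):
    E=np.array(f["extrinsics"]); c=E[:3,:3].T@(np.array(p)-E[:3,3]); a,b=c[0]/-c[2],-c[1]/-c[2]
    s=1+f["k1"]*(a*a+b*b); return f["fx"]*a*s+f["cx"],f["fy"]*b*s+f["cy"]
def tri(f,p,g,q):
    o1,d1=ray(f,*p);o2,d2=ray(g,*q)
    t=np.linalg.lstsq(np.c_[d1,-d2],o2-o1,rcond=None)[0]; A=o1+d1*t[0];B=o2+d2*t[1]
    return (A+B)/2,np.linalg.norm(A-B)
def shot(n,fn,crop=None,k=1):
    f=grab_frame(n); im=cv2.cvtColor(f["pixels"],cv2.COLOR_RGB2BGR)
    if crop: x0,y0,x1,y1=crop; im=im[y0:y1,x0:x1]
    cv2.imwrite("pics/"+fn,cv2.resize(im,None,fx=k,fy=k,interpolation=cv2.INTER_CUBIC)); return f
E
python3 - <<'E'
from h import *
for n in("scene","top"):
    f=shot(n,n+"1.png",None,1.5); print(n,f["fx"],f["cx"],f["cy"],f["k1"],np.round(f["extrinsics"],3).tolist())
s=observe(); print(s["t"],s["tcp_pos"],s["tcp_rot"],s["ft_force"],s["width"])
E
```

```text
scene 381.2692659372061 257.0638622561299 188.75212663111034 -0.12551855111772475 [[0.153, -0.768, 0.621, 1.056], [0.988, 0.118, -0.097, -0.08], [0.001, 0.629, 0.777, 0.737], [0.0, 0.0, 0.0, 1.0]]
top 442.6162014883885 251.21003549680563 191.4734736550218 -0.13499854319179985 [[0.012, 0.998, -0.064, 0.488], [-1.0, 0.012, -0.0, 0.008], [0.0, 0.064, 0.998, 1.063], [0.0, 0.0, 0.0, 1.0]]
0.1 [0.12457046 0.50959903 0.20916312] [-8.50109255e-05  1.19580895e-01  9.92824263e-01 -6.19916019e-04] [ 1.38559582 -0.05517173  0.61256374] 0.08527106207199339
```

View pics/scene1.png

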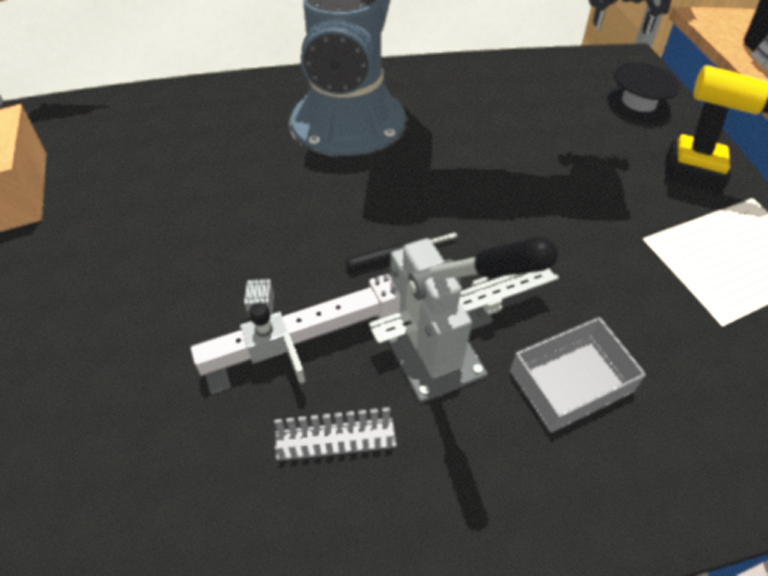

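View pics/top1.png

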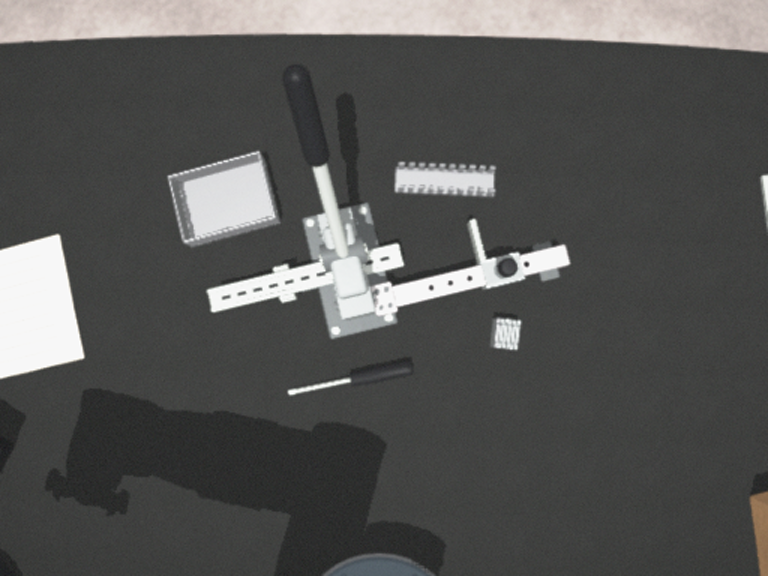

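Scene shows the stop with its black knob at about (260,313) and three free holes between it and the clamp. Top shows the knob at (507,267), holes at (431,287), (450,283), (470,278) and (527,264), rail ends at (402,256) and (210,299). The cutter's yaw is about 12.5° (picture pixels are 1.5x).

```bash
cat > m.py <<'E'
from h import *
f=grab_frame("top"); g=cv2.cvtColor(f["pixels"],cv2.COLOR_RGB2GRAY)
def dark(u,v,r=4,ff=f,gg=g):
    u0,v0=int(round(u)),int(round(v)); w=gg[v0-r:v0+r+1,u0-r:u0+r+1].astype(float); W=np.clip(np.percentile(w,70)-w-25,0,None)
    yy,xx=np.mgrid[v0-r:v0+r+1,u0-r:u0+r+1]; return (W*xx).sum()/W.sum(),(W*yy).sum()/W.sum()
E
python3 - <<'E'
from m import *
P=[onz(f,*dark(u/1.5,v/1.5),.065) for u,v in((431,287),(450,283),(470,278),(527,264))]
H=np.array(P); print(H.round(4))
d=H[3]-H[0]; d/=np.linalg.norm(d); print("dir",d,"s",((H-H[0])@d).round(4),"yaw",np.degrees(np.arctan2(d[0],-d[1])))
h=grab_frame("scene")
for p in((507,267),): print("knob z.1125",onz(f,p[0]/1.5,p[1]/1.5,.12)[:2])
print("knob tri",tri(f,(507/1.5,267/1.5),h,(260/1.5,313/1.5)))
print("clamp near edge",onz(f,396/1.5,294/1.5,.07))
rf=onz(f,402/1.5,256/1.5,.06);rb=onz(f,210/1.5,299/1.5,.06);print("rail",rf,rb,np.linalg.norm(rf-rb))
a=cv2.cvtColor(f["pixels"],cv2.COLOR_RGB2BGR)[145:225,125:395]; cv2.imwrite("pics/c.png",cv2.resize(a,None,fx=2.9,fy=2.9,interpolation=2))
b=cv2.cvtColor(h["pixels"],cv2.COLOR_RGB2BGR)[150:270,120:380]; b=cv2.resize(b,None,fx=3,fy=3,interpolation=2)
a=cv2.resize(a,(780,231),interpolation=2); cv2.imwrite("pics/c.png",np.vstack([a,b]))
E
```

```text
[[ 0.553  -0.0728  0.065 ]
 [ 0.5606 -0.1018  0.065 ]
 [ 0.5679 -0.1309  0.065 ]
 [ 0.5905 -0.218   0.065 ]]
dir [ 0.25020751 -0.96819223  0.        ] s [0.   0.03 0.06 0.15] yaw 14.489791817079917
knob z.1125 [ 0.57957512 -0.17806317]
knob tri (array([ 0.58052656, -0.17936926,  0.1103864 ]), np.float64(0.0011579858938269069))
clamp near edge [ 0.54159976 -0.02059235  0.07      ]
rail [ 0.60006098 -0.0294006   0.06      ] [0.53092106 0.26248744 0.06      ] 0.29996492478887377
```

View pics/c.png

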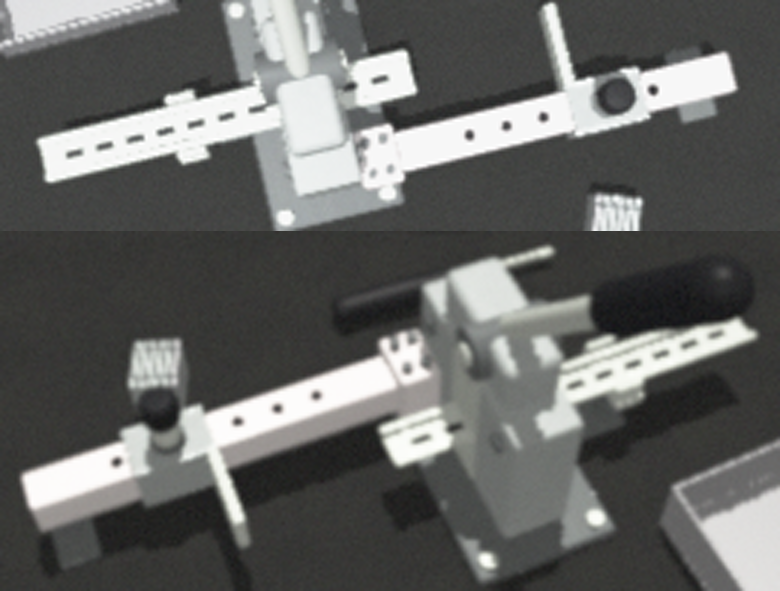

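The clearest holes are 1, 2, 3 and 6, spaced 30/60/150 mm. The stop is riding about 10 mm short of hole 5, so it is about 50 mm from hole 3 at (0.568, -0.131). I'll move in on an arc on the robot's side of the lever.

Call:
move_arm:
  increments:
    - [[-36, -33, 0], -4]
    - [[-73, -67, 0], -8]
    - [[-110, -100, 0], -12]
    - [[-146, -134, 0], -16]
    - [[-182, -168, 0], -20]
    - [[-219, -201, 0], -24]
    - [[-256, -234, 0], -28]
    - [[-292, -268, 0], -28]
  claw: 0.3

```text
t: 1.0
tcp_pos: [0.3454, 0.1785, 0.2099]
tcp_rot: [0.0, -0.125, 0.992, 0.0]
ft_force: [0.7, 1.1, 0.1]
width: 0.0595
```

```bash
cat >> h.py <<'E'
from scipy.spatial.transform import Rotation as R
def go(p,yaw=None):
    s=observe(); w,x,y,z=s["tcp_rot"]; M=R.from_quat([x,y,z,w]).as_matrix()
    ya=np.degrees(np.arctan2(M[1,1],M[0,1])); d=M.T@(np.array(p)-s["tcp_pos"])*1000
    print("t",s["t"],"tcp",np.round(s["tcp_pos"],4),"yaw",round(ya,1),"F",np.round(s["ft_force"],1),"w",round(s["width"],4),"shift",d.round(1),"turn",None if yaw is None else round(ya-yaw,1),"tilt",M[:2,2].round(4))
E
python3 -c "
from h import *
go([.5805,-.179,.16],104)"
```

```text
t 1.0 tcp [0.3454 0.1785 0.2099] yaw 104.4 F [0.7 1.1 0.1] w 0.0595 shift [-138.6 -404.8   49.9] turn 0.4 tilt [0.0007 0.0003]
```

Call:
move_arm:
  increments:
    - [[-10, -48, 0], 0]
    - [[-20, -97, 0], 0]
    - [[-32, -145, 0], 0]
    - [[-46, -192, 0], 0]
    - [[-62, -239, 0], 0]
    - [[-80, -285, 0], 0]
    - [[-100, -330, 0], 0]
    - [[-120, -370, 10], 0]

```text
t: 1.8
tcp_pos: [0.5536, -0.1513, 0.2005]
tcp_rot: [0.001, -0.124, 0.992, -0.0]
ft_force: [1.0, 0.6, -0.1]
width: 0.0595
```

```bash
python3 -c "
from h import *
go([.5805,-.179,.16],104)"
```

```text
t 1.8 tcp [ 0.5536 -0.1513  0.2005] yaw 104.2 F [ 1.   0.6 -0.1] w 0.0595 shift [-19.2 -33.4  40.5] turn 0.2 tilt [ 0.002  -0.0007]
```

Call:
move_arm:
  increments:
    - [[-10, -17, 15], 0]
    - [[-19, -33, 30], 0]
    - [[-19, -33, 48], 0]
    - [[-19, -33, 66], 0]
    - [[-19, -33, 82], 0]
    - [[-19, -33, 94], 0]
    - [[-19, -33, 101], 0]
    - [[-19, -33, 101], 0]

```text
t: 2.6
tcp_pos: [0.5782, -0.1759, 0.0979]
tcp_rot: [-0.001, -0.124, 0.992, 0.0]
ft_force: [0.0, 0.5, 0.3]
width: 0.0601
```

```bash
python3 -c "
from h import *
go([.5805,-.179,.099],104)
a=shot('scene','s2.png',(130,150,330,270),3)"
```

```text
t 2.6 tcp [ 0.5782 -0.1759  0.0979] yaw 104.3 F [0.  0.5 0.3] w 0.0601 shift [-1.5 -3.6 -1.1] turn 0.3 tilt [-0.0014  0.0003]
```

View pics/s2.png

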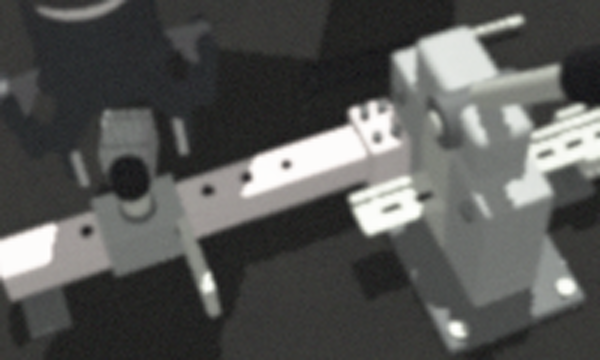

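The fingers' light tips, around crop pixels (80,168) and (180,137), straddle the knob at (130,178), but they look farther back. I'll check by projection.

Run:
```python
from h import *
h=shot('scene','x.png'); t=shot('top','t2.png',(300,140,390,220),8)
for n,p in dict(tcp=[.5782,-.1759,.0979],tip=[.5782,-.1759,.092],L=[.5782-.245*.03,-.1759+.03,.092],Rr=[.5782+.0075,-.1759-.03,.092],knob=[.5805,-.179,.1075]).items(): u,v=proj(h,p); print(n,(u-130)*3,(v-150)*3)
```

```text
tcp 137.18444421605903 183.31352010490684
tip 138.59142301716554 188.2705917068221
L 181.18034356994377 174.58608801573837
Rr 95.48356033471492 202.30166414685732
knob 130.40074178960703 178.36717669360445
```

View pics/t2.png

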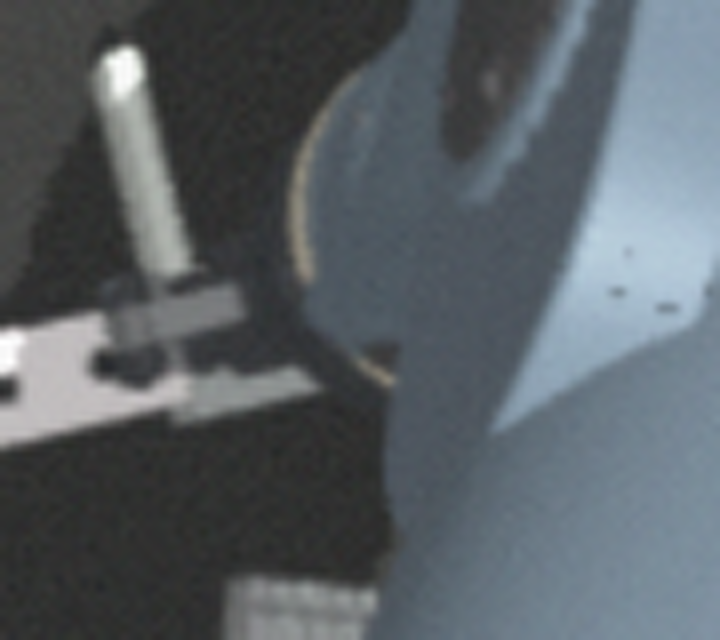

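The projection agrees with the jaw centre to within a few mm (the tips stand back because the jaws are open). I'll centre on the knob and close.

Call:
move_arm:
  increments:
    - [[-1, -3, 0], 0]
    - [[-1, -3, 0], 0]
    - [[-1, -3, 0], 0]
    - [[-1, -3, 0], 0]
    - [[-1, -3, 0], 0]
    - [[-1, -3, 0], 0]
    - [[-1, -3, 0], 0]
    - [[-1, -3, 0], 0]
  claw: 0.8

```text
t: 3.55
tcp_pos: [0.5803, -0.1787, 0.0987]
tcp_rot: [-0.0, -0.124, 0.992, -0.0]
ft_force: [0.2, 0.4, 0.1]
width: 0.0171
```

```bash
python3 -c "
from h import *
go([.5805,-.179,.099],104)"
```

```text
t 3.55 tcp [ 0.5803 -0.1787  0.0987] yaw 104.3 F [0.2 0.4 0.1] w 0.0171 shift [-0.1 -0.3 -0.3] turn 0.3 tilt [-0.0001 -0.0001]
```

Width 17 mm is less than the knob's 28 mm, so the jaws missed it. I'll look again.

```bash
python3 -c "
from h import *
a=shot('scene','s3.png',(130,130,290,250),5)"
```

```text
(no output)
```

View pics/s3.png

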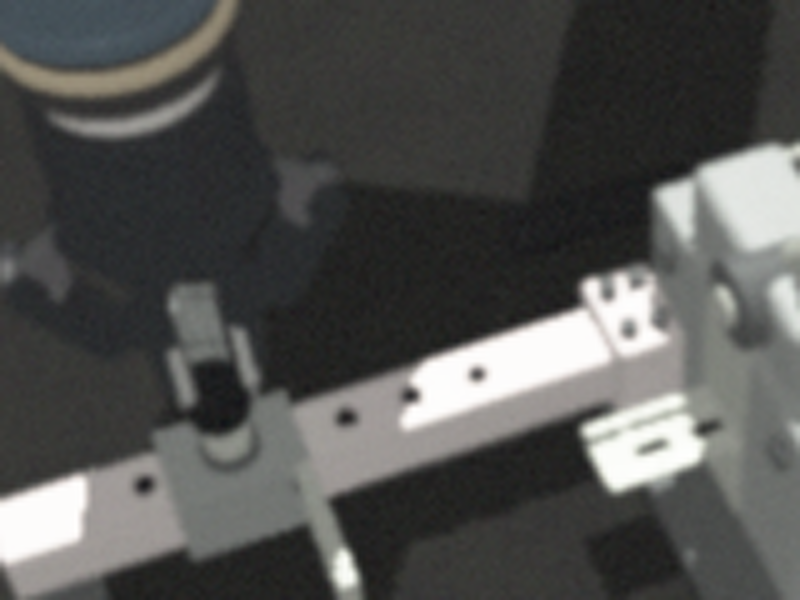

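Run:
```python
from h import *
h=grab_frame('scene'); f=grab_frame('top')
im=np.mean([grab_frame('scene')["pixels"].astype(float) for _ in range(4)],0)
im=np.clip(im*1.8,0,255).astype(np.uint8)[:,:,::-1]
a=cv2.resize(im[180:235,150:200],None,fx=10,fy=10,interpolation=2)
b=cv2.resize(np.clip(f["pixels"][:,:,::-1]*1.8,0,255).astype(np.uint8)[160:197,300:350],None,fx=6,fy=6,interpolation=2)
c=np.zeros((550,800,3),np.uint8); c[:,:500]=a; c[:222,500:]=b; cv2.imwrite('pics/z.png',c)
print([np.array(proj(h,[.5803,-.1787,z])).round(1).tolist() for z in(.0907,.12,.1075)])
for p in((179.6,207.4),(167.6,210.4)):
    print(onz(h,*p,.0907),onz(h,*p,.122))
```

```text
[[175.0, 214.1], [172.6, 205.7], [173.6, 209.4]]
[ 0.56437175 -0.1686067   0.0907    ] [ 0.58816659 -0.16433901  0.122     ]
[ 0.56843438 -0.19399535  0.0907    ] [ 0.59203245 -0.18849799  0.122     ]
```

View pics/z.png

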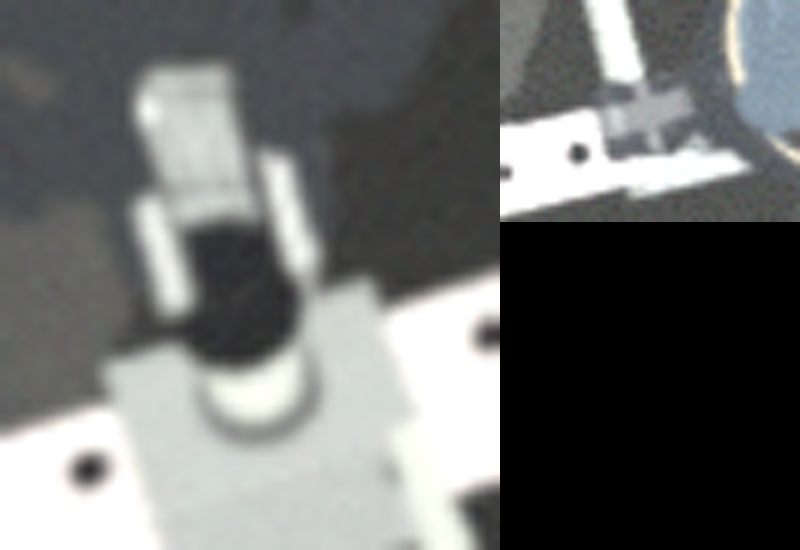

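Call:
move_arm:
  increments:
    - [[0, 0, 0], 0]
    - [[0, 0, 0], 0]
    - [[0, 0, 0], 0]
    - [[0, 0, 0], 0]
    - [[0, 0, 0], 0]
    - [[0, 0, 0], 0]
    - [[0, 0, 0], 0]
    - [[0, 0, 0], 0]
  claw: 1.0

```text
t: 4.7
tcp_pos: [0.5803, -0.1788, 0.0987]
tcp_rot: [-0.0, -0.124, 0.992, -0.0]
ft_force: [1.1, -1.0, -0.1]
width: -0.0001
```

Fully shut, so there's nothing between the pads. I'll measure where the tips really are.

Run:
```python
from h import *
im=np.mean([grab_frame('scene')["pixels"].astype(float) for _ in range(3)],0)
im=np.clip(im*1.8,0,255).astype(np.uint8)[:,:,::-1]
a=cv2.resize(im[170:235,140:205],None,fx=9,fy=9,interpolation=2)
cv2.imwrite('pics/z2.png',a)
```

```text
(no output)
```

View pics/z2.png

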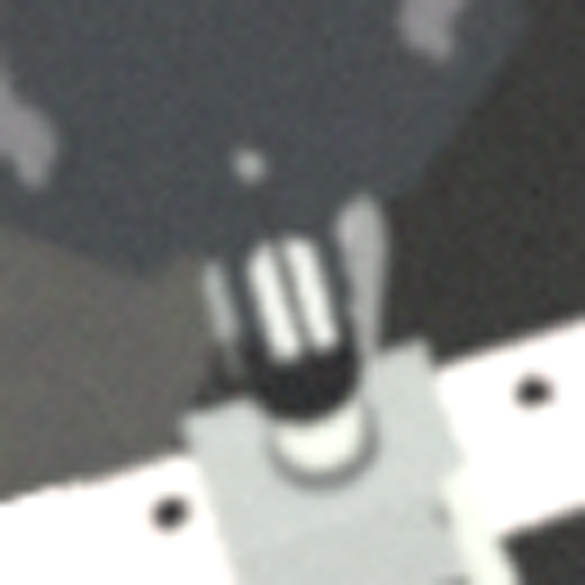

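Run:
```python
from h import *
h=grab_frame('scene'); s=observe(); print(s["tcp_pos"],s["q"],s["width"],s["ft_force"],s["moment"])
o,d=ray(h,174,209.5)
for x in(.570,.580,.591): print(x,o+d*(x-o[0])/d[0])
for p in ([.5803,-.1787,.0907],[.591,-.176,.0907],[.591,-.176,.12]): print(proj(h,p))
print(tri(grab_frame('top'),(507/1.5,267/1.5),h,(260/1.5,313/1.5)))
```

```text
[ 0.58035945 -0.17878486  0.09873535] [-2.98773422e-01  4.31413949e-01 -1.66733777e-02  1.12270030e+00
 -1.11537857e-04 -5.47636422e-01] -0.0001434918431001274 [-0.44176079  0.38198934 -0.79695228] [ 0.00133046 -0.04967223 -0.01466731]
0.57 [ 0.57       -0.18012195  0.09321615]
0.58 [ 0.58       -0.17807052  0.1064709 ]
0.591 [ 0.591      -0.17581395  0.12105112]
(np.float64(174.9819717704354), np.float64(214.09602270279953))
(np.float64(176.39791630506267), np.float64(218.13253360070166))
(np.float64(173.99597553549185), np.float64(209.81878527370955))
(array([ 0.58052656, -0.17936926,  0.1103864 ]), np.float64(0.0011579858938269069))
```

The shut pads cover the knob's upper half, so they closed just above it (tips really at about z 0.121). I'll open, go down 14 mm, which is safe over the sleeve either way, and close again.

Call:
move_arm:
  increments:
    - [[0, 0, 0], 0]
    - [[0, 0, 0], 0]
    - [[0, 0, 0], 0]
    - [[0, 0, 0], 0]
    - [[0, 0, 3], 0]
    - [[0, 0, 7], 0]
    - [[0, 0, 11], 0]
    - [[0, 0, 14], 0]
  claw: 0.35

```text
t: 5.75
tcp_pos: [0.5802, -0.1787, 0.0841]
tcp_rot: [-0.0, -0.124, 0.992, 0.0]
ft_force: [-0.7, 0.2, 0.1]
width: 0.0556
```

Call:
move_arm:
  increments:
    - [[0, 0, 0], 0]
    - [[0, 0, 0], 0]
    - [[0, 0, 0], 0]
    - [[0, 0, 0], 0]
    - [[0, 0, 0], 0]
    - [[0, 0, 0], 0]
    - [[0, 0, 0], 0]
    - [[0, 0, 0], 0]
  claw: 0.8

```text
t: 6.55
tcp_pos: [0.5805, -0.1792, 0.0851]
tcp_rot: [0.0, -0.124, 0.992, -0.001]
ft_force: [-1.6, -4.9, 5.0]
width: 0.0257
```

Call:
move_arm:
  increments:
    - [[0, 0, 0], 0]
    - [[0, 0, 0], 0]
    - [[0, 0, 0], 0]
    - [[0, 0, 0], 0]
    - [[0, 0, 2], 0]
    - [[0, 0, 5], 0]
    - [[0, 0, 8], 0]
    - [[0, 0, 8], 0]
  claw: 0.4

```text
t: 7.35
tcp_pos: [0.58, -0.1787, 0.0761]
tcp_rot: [-0.0, -0.124, 0.992, 0.0]
ft_force: [-0.3, 0.4, -0.4]
width: 0.0515
```

Call:
move_arm:
  increments:
    - [[0, 0, 0], 0]
    - [[0, 0, 0], 0]
    - [[0, 0, 0], 0]
    - [[0, 0, 0], 0]
    - [[0, 0, 0], 0]
    - [[0, 0, 0], 0]
    - [[0, 0, 0], 0]
    - [[0, 0, 0], 0]
  claw: 0.9

```text
t: 8.15
tcp_pos: [0.5806, -0.1791, 0.077]
tcp_rot: [0.0, -0.124, 0.992, -0.0]
ft_force: [-1.8, -3.4, 5.5]
width: 0.0258
```

Run:
```python
from h import *
go([.5679,-.1309,.09],104)
im=np.mean([grab_frame('scene')["pixels"].astype(float) for _ in range(3)],0)
im=np.clip(im*1.8,0,255).astype(np.uint8)[:,:,::-1]
cv2.imwrite('pics/z3.png',cv2.resize(im[170:240,130:240],None,fx=7,fy=7,interpolation=2))
```

```text
t 8.15 tcp [ 0.5806 -0.1791  0.077 ] yaw 104.3 F [-1.8 -3.4  5.5] w 0.0258 shift [  0.4  49.8 -13. ] turn 0.3 tilt [ 0.0005 -0.0007]
```

View pics/z3.png

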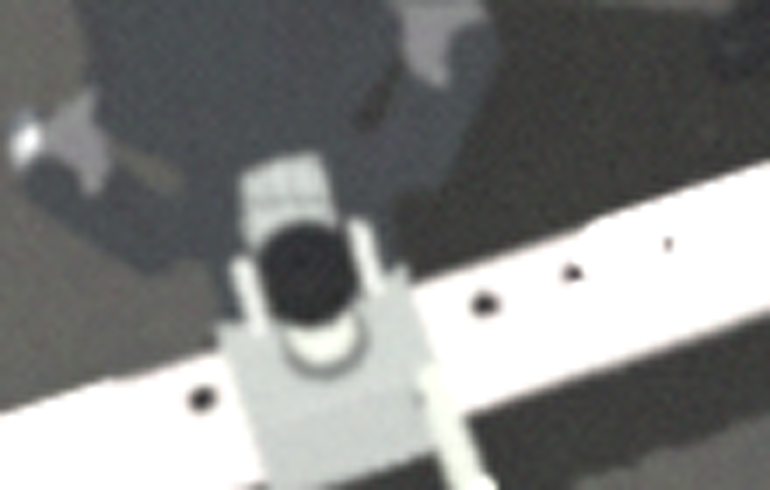

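The knob is now held well between the pads (width 25.8 mm). I'll lift slowly, looking for a TCP rise of about 3 mm.

Call:
move_arm:
  increments:
    - [[0, 0, -1], 0]
    - [[0, 0, -2], 0]
    - [[0, 0, -3], 0]
    - [[0, 0, -3.5], 0]
    - [[0, 0, -4], 0]
    - [[0, 0, -4], 0]
    - [[0, 0, -4], 0]
    - [[0, 0, -4], 0]

```text
t: 9.1
tcp_pos: [0.5801, -0.1783, 0.0805]
tcp_rot: [-0.0, -0.124, 0.992, 0.0]
ft_force: [3.0, 1.6, -12.9]
width: 0.0258
```

Fz of -12.9 N means the spring is carried and lift is about 0.011. I'll slide toward hole 3.

Call:
move_arm:
  increments:
    - [[0, 3, 0], 0]
    - [[0, 8, 0], 0]
    - [[0, 14, 0], 0]
    - [[0, 20, 0], 0]
    - [[0, 26, 0], 0]
    - [[0, 31, 0], 0]
    - [[0, 35, 0], 0]
    - [[0, 38, 0], 0]

```text
t: 9.9
tcp_pos: [0.5708, -0.1415, 0.0808]
tcp_rot: [-0.0, -0.124, 0.992, -0.0]
ft_force: [2.2, -3.9, -11.0]
width: 0.0262
```

Call:
move_arm:
  increments:
    - [[0, 3, 0], 0]
    - [[0, 6, 0], 0]
    - [[0, 8.5, 0], 0]
    - [[0, 10.5, 0], 0]
    - [[0, 11.5, 0], 0]
    - [[0, 11.5, 0], 0]
    - [[0, 11.5, 0], 0]
    - [[0, 11.5, 0], 0]

```text
t: 10.7
tcp_pos: [0.568, -0.1306, 0.0807]
tcp_rot: [-0.0, -0.124, 0.992, 0.0]
ft_force: [2.1, 0.1, -12.0]
width: 0.0259
```

Run:
```python
from h import *
go([.5679,-.1309,.0805],104.3)
```

```text
t 10.7 tcp [ 0.568  -0.1306  0.0807] yaw 104.3 F [  2.1   0.1 -12. ] w 0.0259 shift [ 0.2 -0.3  0.2] turn -0.0 tilt [-0.0003  0.0005]
```

Call:
move_arm:
  increments:
    - [[0, 0, 1], 0]
    - [[0, 0, 2], 0]
    - [[0, 0, 3], 0]
    - [[0, 0, 4], 0]
    - [[0, 0, 4.5], 0]
    - [[0, 0, 5], 0]
    - [[0, 0, 5], 0]
    - [[0, 0, 5], 0]

```text
t: 11.5
tcp_pos: [0.568, -0.1306, 0.0757]
tcp_rot: [-0.0, -0.124, 0.992, 0.0]
ft_force: [0.2, 3.3, -10.9]
width: 0.0261
```

The pin is 1.3 mm below riding height and the spring still pulls, so it's entering the hole. I'll continue down.

Call:
move_arm:
  increments:
    - [[0, 0, 1], 0]
    - [[0, 0, 2], 0]
    - [[0, 0, 3], 0]
    - [[0, 0, 4], 0]
    - [[0, 0, 5], 0]
    - [[0, 0, 5.5], 0]
    - [[0, 0, 6], 0]
    - [[0, 0, 6], 0]

```text
t: 12.3
tcp_pos: [0.5682, -0.1309, 0.0699]
tcp_rot: [0.0, -0.124, 0.992, -0.0]
ft_force: [-1.6, 2.0, -4.0]
width: 0.0256
```

Call:
move_arm:
  increments:
    - [[0, 0, 0], 0]
    - [[0, 0, 0], 0]
    - [[0, 0, 0], 0]
    - [[0, 0, 0], 0]
    - [[0, 0, 0], 0]
    - [[0, 0, -5], 0]
    - [[0, 0, -15], 0]
    - [[0, 0, -30], 0]
  claw: 0.4

```text
t: 13.1
tcp_pos: [0.5678, -0.1307, 0.1002]
tcp_rot: [-0.0, -0.124, 0.992, 0.0]
ft_force: [0.6, -0.5, 0.3]
width: 0.0509
```

Call:
move_arm:
  increments:
    - [[10, -10, -25], 0]
    - [[40, 0, -60], 0]
    - [[80, 0, -90], 0]
    - [[125, 0, -100], 0]
    - [[160, 25, -100], 0]
    - [[170, 70, -100], 0]
    - [[170, 115, -100], 0]
    - [[170, 160, -100], 0]

```text
t: 13.9
tcp_pos: [0.3632, -0.0168, 0.2009]
tcp_rot: [0.001, -0.123, 0.992, -0.0]
ft_force: [0.1, -0.4, -0.2]
width: 0.0511
```

Run:
```python
from h import *
f=grab_frame('top');h=grab_frame('scene')
go([.5272,.285,.3],104.3)
k=1.5
def knob(fr,p,r=12):
    g=cv2.cvtColor(fr["pixels"],cv2.COLOR_RGB2GRAY); u,v=map(int,map(round,p)); m=(g[v-r:v+r,u-r:u+r]<45).astype(np.uint8)
    n,l,st,c=cv2.connectedComponentsWithStats(m); i=min(range(1,n),key=lambda i:np.hypot(*(c[i]-r))); return c[i]+[u-r,v-r],st[i,4]
for z in(.1,.1075):
  print(z,proj(f,[.5679,-.1309,z]),proj(h,[.5679,-.1309,z]))
print("top",knob(f,proj(f,[.5679,-.1309,.1])),"scene",knob(h,proj(h,[.5679,-.1309,.1])))
a=cv2.resize(f["pixels"][150:215,130:390,::-1],None,fx=3,fy=3,interpolation=2);b=cv2.resize(h["pixels"][150:270,120:380,::-1],None,fx=3,fy=3,interpolation=2)
cv2.imwrite('pics/v.png',np.vstack([a,b]))
```

```text
t 14.0 tcp [ 0.3626 -0.0139  0.2009] yaw 104.6 F [ 0.4 -0.5 -0.7] w 0.0511 shift [-234.6  248.   -98.6] turn 0.3 tilt [0.0013 0.001 ]
0.1 (np.float64(314.87668062571214), np.float64(183.8754563366628)) (np.float64(196.97871267757978), np.float64(203.9389376565256))
0.1075 (np.float64(315.37210320288847), np.float64(183.59578405566873)) (np.float64(196.5385695573262), np.float64(201.7755412571317))
top (array([313.5, 172.5]), np.int32(2)) scene (array([197.12307692, 205.72307692]), np.int32(65))
```

View pics/v.png

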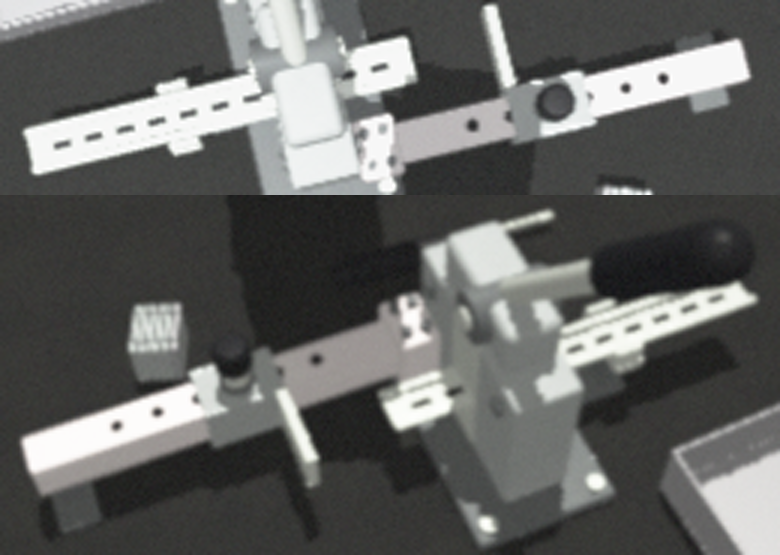

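The stop is at hole 3: hole 1 is open in front of it, holes 2 and 4 are at the sleeve's edges, and 5 and 6 lie beyond. The knob at (232,350) in the lower crop sits low, so the pin is down. Next I'll go behind the rail with the fingers shut.

Call:
move_arm:
  increments:
    - [[-20, 38, 0], 0]
    - [[-45, 75, 0], 0]
    - [[-75, 110, 0], 0]
    - [[-107, 143, 0], 0]
    - [[-140, 176, 0], 0]
    - [[-173, 209, 0], 0]
    - [[-205, 242, 0], 0]
    - [[-232, 270, 0], 0]
  claw: 1.0

```text
t: 14.8
tcp_pos: [0.5238, 0.3031, 0.2001]
tcp_rot: [0.0, -0.124, 0.992, 0.0]
ft_force: [1.0, -0.0, 0.3]
width: -0.0001
```

Run:
```python
from h import *
go([.520,.306,.025],104.3)
```

```text
t 14.8 tcp [0.5238 0.3031 0.2001] yaw 104.3 F [ 1.  -0.   0.3] w -0.0001 shift [  3.2   3.8 175.1] turn -0.0 tilt [0.0009 0.0003]
```

Call:
move_arm:
  increments:
    - [[3, 4, 25], 0]
    - [[3, 4, 55], 0]
    - [[3, 4, 85], 0]
    - [[3, 4, 115], 0]
    - [[3, 4, 140], 0]
    - [[3, 4, 160], 0]
    - [[3, 4, 174], 0]
    - [[3, 4, 174], 0]

```text
t: 15.6
tcp_pos: [0.5179, 0.3033, 0.0243]
tcp_rot: [-0.001, -0.124, 0.992, -0.001]
ft_force: [-0.1, 0.4, 0.1]
width: 0.0006
```

Run:
```python
from h import *
go([.5309,.2625,.025],104.3)
h=grab_frame('scene');f=grab_frame('top')
a=cv2.resize(np.clip(h["pixels"][150:240,290:420,::-1]*1.6,0,255).astype(np.uint8),None,fx=5,fy=5,interpolation=2)
cv2.imwrite('pics/w.png',a)
print(proj(h,[.5309,.2625,.0625]),proj(h,[.520,.306,.05]))
```

```text
t 15.6 tcp [0.5179 0.3033 0.0243] yaw 104.2 F [-0.1  0.4  0.1] w 0.0006 shift [ -2.5 -42.8  -0.7] turn -0.1 tilt [-0.0025 -0.0017]
(np.float64(366.9943190016669), np.float64(180.3667602352835)) (np.float64(381.3080722033545), np.float64(178.23274363706486))
```

View pics/w.png

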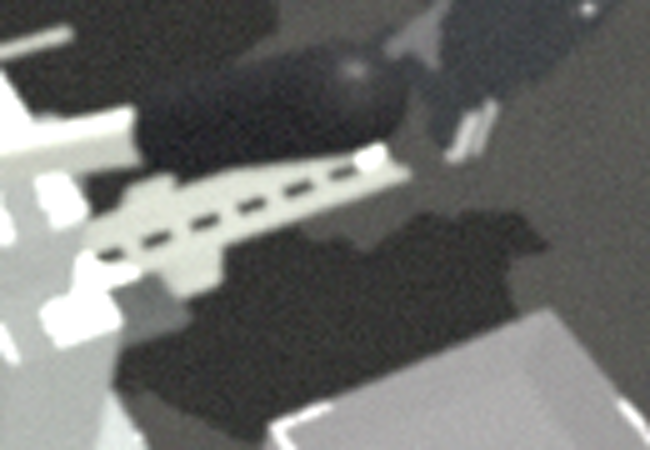

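Tips at (381.5,181.5) full-frame, about 40 mm behind the rail's end and at z of about 0.05. I'll go 8 mm lower for overlap, line up and approach.

Call:
move_arm:
  increments:
    - [[-1, 0, 4], 0]
    - [[-2.5, 0, 8], 0]
    - [[-2.5, -3, 8], 0]
    - [[-2.5, -8, 8], 0]
    - [[-2.5, -13, 8], 0]
    - [[-2.5, -17, 8], 0]
    - [[-2.5, -20, 8], 0]
    - [[-2.5, -20, 8], 0]

```text
t: 16.5
tcp_pos: [0.5259, 0.2851, 0.0178]
tcp_rot: [-0.0, -0.124, 0.992, -0.0]
ft_force: [-0.8, -0.4, -0.2]
width: -0.0003
```

Call:
move_arm:
  increments:
    - [[0, -2, 0], 0]
    - [[0, -4, 0], 0]
    - [[0, -6, 0], 0]
    - [[0, -8, 0], 0]
    - [[0, -10, 0], 0]
    - [[0, -12, 0], 0]
    - [[0, -14, 0], 0]
    - [[0, -16, 0], 0]

```text
t: 17.3
tcp_pos: [0.5298, 0.27, 0.0177]
tcp_rot: [-0.0, -0.124, 0.992, -0.0]
ft_force: [-0.2, 1.2, -0.9]
width: 0.0002
```

```bash
cat > rf.py <<'E'
from h import *
go([.5309,.2625,.0163],104.3)
f=grab_frame('top'); g=cv2.cvtColor(f["pixels"],cv2.COLOR_RGB2GRAY).astype(float)
# brightness along lane from the rail front towards the stop; s measured from hole 1 along the tube
H0=np.array([.553,-.0728]); d=np.array([.245,-.9695]); L=np.array([.6001,-.0294]); L=L-d*((L-H0)@d)
ss=np.arange(-.05,.04,.002); out=[]
for s in ss:
    v=[]
    for o in(-.008,-.012,.008,.012):
        p=L+d*s+o*np.array([.9695,.245]); u=np.array(proj(f,[*p,.0625])); v.append(cv2.getRectSubPix(g.astype(np.float32),(1,1),tuple(map(float,u)))[0,0])
    out.append(int(np.mean(v)))
print(ss[0],out)
E
python3 rf.py
```

```text
t 17.3 tcp [0.5298 0.27   0.0177] yaw 104.3 F [-0.2  1.2 -0.9] w 0.0002 shift [ 0.7 -7.5  1.4] turn -0.0 tilt [-0.0001 -0.    ]
-0.05 [246, 246, 245, 246, 246, 246, 246, 246, 246, 247, 246, 246, 240, 188, 102, 70, 70, 72, 72, 73, 72, 72, 73, 73, 74, 73, 74, 74, 74, 74, 73, 73, 73, 73, 73, 72, 72, 80, 102, 145, 198, 236, 246, 245, 229]
```

Call:
move_arm:
  increments:
    - [[0, -2, 0], 0]
    - [[0, -4, 0], 0]
    - [[0, -6, 0], 0]
    - [[0, -8, 0], 0]
    - [[0, -10, 0], 0]
    - [[0, -12, 0], 0]
    - [[0, -14, 0], 0]
    - [[0, -16, 0], 0]

```text
t: 18.15
tcp_pos: [0.5337, 0.2544, 0.0177]
tcp_rot: [-0.0, -0.124, 0.992, -0.0]
ft_force: [-1.0, 0.4, 0.7]
width: 0.0
```

```bash
python3 rf.py
```

```text
t 18.15 tcp [0.5337 0.2544 0.0177] yaw 104.3 F [-1.   0.4  0.7] w 0.0 shift [0.8 8.5 1.4] turn -0.0 tilt [-0.     -0.0001]
-0.05 [246, 246, 246, 246, 246, 246, 246, 246, 246, 246, 246, 246, 246, 246, 247, 246, 246, 246, 246, 246, 244, 194, 112, 76, 73, 73, 73, 73, 73, 72, 73, 74, 72, 73, 72, 73, 72, 78, 101, 143, 197, 236, 246, 244, 228]
```

The rail follows (16 mm for 16 mm) with low force. The gap is about 36 mm. I'll go 28 mm, then creep.

Call:
move_arm:
  increments:
    - [[0, -2, 0], 0]
    - [[0, -4, 0], 0]
    - [[0, -6, 0], 0]
    - [[0, -8, 0], 0]
    - [[0, -10, 0], 0]
    - [[0, -12, 0], 0]
    - [[0, -14, 0], 0]
    - [[0, -15, 0], 0]

```text
t: 19.0
tcp_pos: [0.5375, 0.2399, 0.0177]
tcp_rot: [0.0, -0.124, 0.992, -0.0]
ft_force: [0.2, 1.2, 0.2]
width: -0.0001
```

Call:
move_arm:
  increments:
    - [[0, -2, 0], 0]
    - [[0, -4, 0], 0]
    - [[0, -6, 0], 0]
    - [[0, -8, 0], 0]
    - [[0, -10, 0], 0]
    - [[0, -11.5, 0], 0]
    - [[0, -12.5, 0], 0]
    - [[0, -13, 0], 0]

```text
t: 19.8
tcp_pos: [0.5406, 0.2273, 0.0177]
tcp_rot: [-0.0, -0.124, 0.992, -0.0]
ft_force: [0.4, -0.0, -0.8]
width: -0.0001
```

```bash
python3 rf.py
```

```text
t 19.8 tcp [0.5406 0.2273 0.0177] yaw 104.3 F [ 0.4 -0.  -0.8] w -0.0001 shift [ 0.7 36.5  1.4] turn -0.0 tilt [-0.     -0.0001]
-0.05 [246, 246, 246, 246, 246, 246, 246, 246, 246, 246, 246, 246, 246, 246, 246, 247, 246, 246, 246, 246, 246, 246, 246, 246, 246, 246, 246, 246, 246, 246, 246, 245, 245, 245, 237, 173, 99, 79, 99, 141, 195, 235, 245, 244, 226]
```

Call:
move_arm:
  increments:
    - [[0, -0.7, 0], 0]
    - [[0, -1.4, 0], 0]
    - [[0, -2.1, 0], 0]
    - [[0, -2.8, 0], 0]
    - [[0, -3.5, 0], 0]
    - [[0, -4.2, 0], 0]
    - [[0, -4.7, 0], 0]
    - [[0, -5, 0], 0]

```text
t: 20.65
tcp_pos: [0.5418, 0.2226, 0.0177]
tcp_rot: [-0.0, -0.124, 0.992, -0.0]
ft_force: [-0.5, 0.5, 0.2]
width: 0.0003
```

Call:
move_arm:
  increments:
    - [[0, -0.2, 0], 0]
    - [[0, -0.4, 0], 0]
    - [[0, -0.6, 0], 0]
    - [[0, -0.8, 0], 0]
    - [[0, -1.0, 0], 0]
    - [[0, -1.2, 0], 0]
    - [[0, -1.4, 0], 0]
    - [[0, -1.5, 0], 0]

```text
t: 21.45
tcp_pos: [0.5422, 0.2211, 0.0177]
tcp_rot: [-0.0, -0.124, 0.992, -0.0]
ft_force: [-0.8, 1.4, -0.3]
width: 0.0
```

```bash
python3 rf.py
```

```text
t 21.45 tcp [0.5422 0.2211 0.0177] yaw 104.3 F [-0.8  1.4 -0.3] w 0.0 shift [ 0.7 42.9  1.4] turn -0.0 tilt [-0.     -0.0001]
-0.05 [246, 246, 246, 246, 246, 246, 246, 246, 246, 246, 246, 246, 246, 246, 246, 246, 246, 246, 246, 246, 246, 246, 246, 246, 246, 246, 246, 246, 246, 247, 246, 246, 246, 246, 246, 246, 245, 239, 201, 166, 196, 234, 245, 244, 225]
```

Call:
move_arm:
  increments:
    - [[0, -0.1, 0], 0]
    - [[0, -0.2, 0], 0]
    - [[0, -0.3, 0], 0]
    - [[0, -0.4, 0], 0]
    - [[0, -0.5, 0], 0]
    - [[0, -0.6, 0], 0]
    - [[0, -0.7, 0], 0]
    - [[0, -0.8, 0], 0]

```text
t: 22.3
tcp_pos: [0.5424, 0.2203, 0.0177]
tcp_rot: [-0.0, -0.124, 0.992, -0.0]
ft_force: [-0.7, 0.4, -0.5]
width: -0.0001
```

Call:
move_arm:
  increments:
    - [[0, -0.1, 0], 0]
    - [[0, -0.2, 0], 0]
    - [[0, -0.3, 0], 0]
    - [[0, -0.4, 0], 0]
    - [[0, -0.5, 0], 0]
    - [[0, -0.6, 0], 0]
    - [[0, -0.7, 0], 0]
    - [[0, -0.8, 0], 0]

```text
t: 23.1
tcp_pos: [0.5426, 0.2196, 0.0177]
tcp_rot: [-0.0, -0.124, 0.992, -0.0]
ft_force: [-0.1, 0.4, 0.3]
width: 0.0001
```

```bash
python3 rf.py
```

```text
t 23.1 tcp [0.5426 0.2196 0.0177] yaw 104.3 F [-0.1  0.4  0.3] w 0.0001 shift [ 0.8 44.5  1.4] turn -0.0 tilt [-0.     -0.0001]
-0.05 [246, 246, 246, 246, 246, 246, 246, 246, 246, 246, 246, 246, 246, 246, 246, 246, 246, 246, 246, 246, 246, 246, 246, 246, 246, 246, 246, 246, 246, 246, 246, 246, 246, 246, 246, 246, 246, 245, 240, 212, 205, 234, 245, 243, 226]
```

Call:
move_arm:
  increments:
    - [[0, -0.1, 0], 0]
    - [[0, -0.2, 0], 0]
    - [[0, -0.3, 0], 0]
    - [[0, -0.4, 0], 0]
    - [[0, -0.5, 0], 0]
    - [[0, -0.6, 0], 0]
    - [[0, -0.7, 0], 0]
    - [[0, -0.8, 0], 0]

```text
t: 23.95
tcp_pos: [0.5427, 0.2188, 0.0177]
tcp_rot: [-0.0, -0.124, 0.992, -0.0]
ft_force: [-0.3, 0.5, -0.3]
width: 0.0003
```

Call:
move_arm:
  increments:
    - [[0, -0.1, 0], 0]
    - [[0, -0.2, 0], 0]
    - [[0, -0.3, 0], 0]
    - [[0, -0.4, 0], 0]
    - [[0, -0.5, 0], 0]
    - [[0, -0.6, 0], 0]
    - [[0, -0.7, 0], 0]
    - [[0, -0.8, 0], 0]

```text
t: 24.75
tcp_pos: [0.543, 0.218, 0.0177]
tcp_rot: [-0.0, -0.124, 0.992, -0.0]
ft_force: [-0.6, 0.9, 0.3]
width: -0.0001
```

```bash
python3 rf.py
```

```text
t 24.75 tcp [0.543  0.218  0.0177] yaw 104.3 F [-0.6  0.9  0.3] w -0.0001 shift [ 0.7 46.1  1.4] turn -0.0 tilt [-0.     -0.0001]
-0.05 [246, 246, 246, 246, 246, 246, 246, 246, 246, 246, 246, 246, 246, 246, 246, 246, 246, 246, 246, 246, 247, 246, 246, 246, 246, 246, 246, 246, 246, 246, 246, 246, 246, 246, 246, 246, 246, 246, 246, 240, 230, 237, 245, 243, 225]
```

Call:
move_arm:
  increments:
    - [[0, -0.1, 0], 0]
    - [[0, -0.2, 0], 0]
    - [[0, -0.3, 0], 0]
    - [[0, -0.4, 0], 0]
    - [[0, -0.5, 0], 0]
    - [[0, -0.6, 0], 0]
    - [[0, -0.7, 0], 0]
    - [[0, -0.8, 0], 0]

```text
t: 25.6
tcp_pos: [0.5431, 0.2175, 0.0177]
tcp_rot: [-0.0, -0.124, 0.992, 0.0]
ft_force: [-1.1, 2.3, 0.2]
width: -0.0001
```

Call:
move_arm:
  increments:
    - [[0, -0.1, 0], 0]
    - [[0, -0.2, 0], 0]
    - [[0, -0.3, 0], 0]
    - [[0, -0.4, 0], 0]
    - [[0, -0.4, 0], 0]
    - [[0, -0.4, 0], 0]
    - [[0, -0.4, 0], 0]
    - [[0, -0.4, 0], 0]

```text
t: 26.4
tcp_pos: [0.5433, 0.2169, 0.0177]
tcp_rot: [-0.0, -0.124, 0.992, -0.0]
ft_force: [-1.1, 4.5, -0.2]
width: -0.0
```

```bash
python3 rf.py
```

```text
t 26.4 tcp [0.5433 0.2169 0.0177] yaw 104.3 F [-1.1  4.5 -0.2] w -0.0 shift [ 0.8 47.3  1.4] turn -0.0 tilt [-0. -0.]
-0.05 [246, 246, 246, 246, 246, 246, 246, 246, 246, 246, 246, 246, 246, 246, 246, 246, 246, 246, 246, 246, 246, 246, 246, 246, 246, 246, 246, 246, 246, 246, 246, 246, 246, 246, 246, 246, 246, 246, 246, 244, 234, 235, 244, 245, 236]
```

Force rises to 4.5 N and the flag starts to take up its pin play, so contact is made. I'll back straight off, rise and check.

Call:
move_arm:
  increments:
    - [[0, 1, 0], 0]
    - [[0, 3, 0], 0]
    - [[0, 8, 0], 0]
    - [[0, 18, 0], 0]
    - [[0, 32, 0], 0]
    - [[0, 45, 0], 0]
    - [[0, 55, -10], 0]
    - [[0, 60, -40], 0]

```text
t: 27.25
tcp_pos: [0.5263, 0.2758, 0.0562]
tcp_rot: [-0.002, -0.125, 0.992, -0.001]
ft_force: [0.1, 0.3, 0.2]
width: 0.0002
```

Call:
move_arm:
  increments:
    - [[0, 0, -40], 0]
    - [[0, 0, -80], 0]
    - [[0, 0, -120], 0]
    - [[20, 0, -140], 0]
    - [[40, 0, -140], 0]
    - [[60, 0, -140], 0]
    - [[80, 0, -140], 0]
    - [[80, 0, -140], 0]

```text
t: 28.05
tcp_pos: [0.4488, 0.2553, 0.1989]
tcp_rot: [0.0, -0.125, 0.992, 0.0]
ft_force: [-0.0, 0.1, -0.5]
width: 0.0001
```

```bash
python3 rf.py
python3 - <<'E'
from h import *
f=grab_frame('top');h=grab_frame('scene')
a=cv2.resize(f["pixels"][150:200,230:360,::-1],None,fx=6,fy=6,interpolation=2);b=cv2.resize(h["pixels"][180:240,160:290,::-1],None,fx=6,fy=4.5,interpolation=2)
cv2.imwrite('pics/e.png',np.vstack([a,b]))
E
```

```text
t 28.05 tcp [0.4488 0.2553 0.1989] yaw 104.3 F [-0.   0.1 -0.5] w 0.0001 shift [-81.3 -13.4 182.6] turn 0.0 tilt [0. 0.]
-0.05 [246, 247, 246, 246, 246, 246, 246, 246, 246, 246, 247, 246, 246, 246, 246, 246, 246, 246, 246, 246, 247, 247, 246, 246, 246, 246, 246, 246, 246, 246, 246, 246, 246, 246, 246, 246, 246, 246, 246, 245, 235, 238, 245, 246, 238]
```

View pics/e.png

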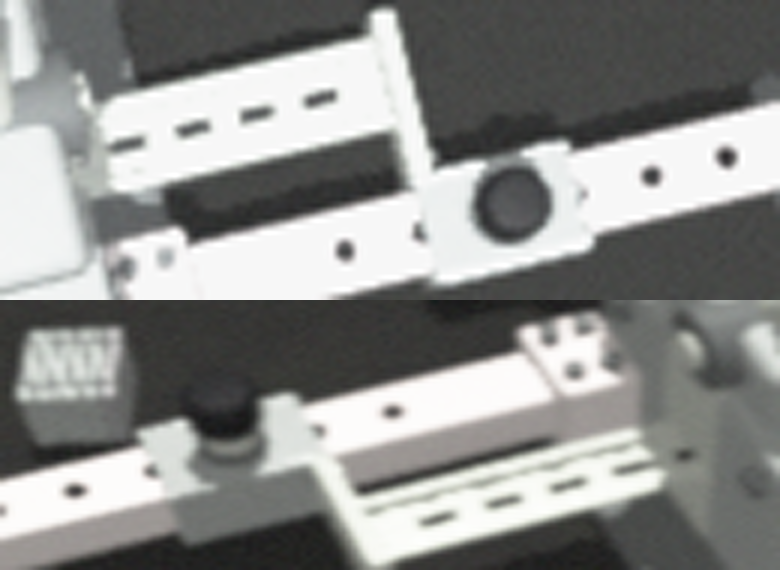

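The rail's end lies flush against the flag (top view about (395,90)). Holes 2 and 4 sit at the sleeve's edges and the knob is low. The arm is clear, so I'm handing in.

```bash
python3 -c "
from station import *
print(finish_job())"
```

```text
the job is handed in; nothing more can be done
None
```

The length stop is pinned in the third hole, the rail's end rests against the flag, and the job was handed in at about 28 s with the arm clear.

- **Stop:** I lifted the plunger (spring felt at about 12 N), slid the stop about 50 mm to hole 3 and lowered the pin. The tool dropped about 10.8 mm, to 7.1 mm below riding height, where fully home would be 7.5. The last pictures show the knob low, with holes 2 and 4 at the two edges of the sleeve.
- **Rail:** I pushed it from behind with less than 2 N and crept the last few mm. I stopped when the force rose to 4.5 N. At that point the flag seemed to shift a few tenths of a mm, which I took as play between pin and hole. After backing off, no gap showed between rail and flag.

**What disagreed:**
- **First grasp missed:** the fingertips were about 30 mm higher than the tool description implied, so the jaws closed above the knob without touching it. I corrected the height and gripped again.
- **Knob check:** an automatic picture check of the knob worked in only one of the two cameras, so the pin's seating rests on the drop felt and the pictures.

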